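# Check the swivel lock of a trolley castor

### The job

A trolley base is up on blocks on the bench and one of the two castors nearest you has a swivel-lock pedal: press that pedal down with light pressure until the lock drops in, swinging the castor a little one way or the other under that light pressure if the pedal stops part-way on the teeth (never force it), and let go so that it stays fully down by itself. Then push the locked castor firmly sideways at its pedal, with about 8 N for half a second, to prove that it does not swing, and flick the pedal back up so that the castor is left free and still. Leave the loose tools and parts on the bench where they lie.

Things in the scene. Friction and masses are not known exactly. Their poses are not given: they have to be found in the camera images.
- trolley_frame: Fixed base frame of a service trolley, red 30 mm tube, 450 x 370 mm, top 172 mm above the bench, on 142 mm timber stacks. Origin at bench height under the middle of its near cross tube, x away from the robot. The near corners (y +170 and -170 mm) each carry a swivel castor under the tube: one, at either corner, has the lock pedal, the other has none. Stem nuts stand 190 mm above the bench.
- castor: Swivelling part of the locking castor: steel fork 43 mm wide, wheel, pedal. Origin on the vertical swivel axis at bench height; z up; its -x axis points from the swivel axis along the wheel to the pedal, roughly towards the robot. Free, it swivels with little friction (0.04 N m), over at least 0.6 rad to either side of the start; locked, it still gives by about 0.5 mm/N sideways at the pad.
- wheel_hub (a point): Centre of the locking castor's wheel (100 mm across, 32 mm wide, clear of the bench), 35 mm out from the swivel axis and 62 mm above the bench. The wheel reaches to 85 mm from the axis. Axes as castor.
- pedal_pivot (a point): Pivot pin of the pedal, 64 mm out from the swivel axis, 116 mm above the bench, along the castor's y. The pedal is a seesaw: pressing its outer end down lifts the lock nose at its inner end. Axes as castor.
- pedal_pad (a point): Middle of the top face of the pedal's pad, 116 mm out from the swivel axis, 52 mm from the pivot; 112 mm above the bench when up, 97 mm when down. Pad of dark steel, 36 mm long radially, 40 mm wide, sides turned down 16 mm deep along both long edges. It can be pressed, pushed from a side, pinched across its width or lifted under its toe. Axes turn with the pedal: x inwards, y along the hinge.
- pedal_toe (a point): Outer end of the pedal's pad, mid thickness (4 mm), 134 mm out from the swivel axis; about 113 mm above the bench when the pedal is up, 92 mm when down. Between the sides the pad is hollow below, and nothing is under it down to the bench.
- pedal (a joint): Pedal angle in rad: 0 up (unlocked), 0.30 fully down (locked). An over-centre spring holds it up (6 N on the pad starts it down), eases to nothing at 0.18 and from there pulls it down and keeps it down (about 4 N of lift on the pad frees it; once under 0.18 it springs up). Between notches the nose meets a tooth at 0.11, with the pad 5.5 mm down: it then goes no farther and springs back when let go.
- lock_nose: Steel nose at the pedal's inner end, hidden under the head, 36 mm from the swivel axis. It drops into one of 12 notches, one every 30 degrees, at hidden angles; it starts between two. Swung under 5 to 10 N on the pad it drops in within 30 degrees, with 0.04 rad of play each way. F newtons on the pad load it with about 1.9 F - 5 on a tooth, F sideways on the locked pad with 3.2 F; over 60 N bends it.
- hammer: Bystander: hammer, 260 mm long, wooden handle, lying flat.
- wrench: Bystander: steel spanner, 200 mm long, lying flat in front of the trolley base, under 15 mm high.
- bench_block: Bystander: black square bench block, 75 x 75 x 30 mm, with holes.
- punch: Bystander: brass pin punch, 115 mm long, 12 mm thick, lying.
- oil_bottle: Bystander: upright white oil bottle, 48 mm across, 130 mm tall.
- parts_tray: Bystander: grey open parts tray with nuts and washers, 130 x 190 x 32 mm.
- spare_wheel: Bystander: spare castor wheel, 100 mm across, lying flat on the bench inside the trolley base.
- spare_nut: Bystander: hexagon nut, 21 mm across, 10 mm high, on the bench inside the trolley base.

How it is judged (in metres and radians):
On the way, in this order (a step that is already met when the one before it is completed fails the run):
1. the pedal is fully down (beyond 0.27 rad) and stays there by itself with nothing touching it (value of joint pedal above 0.27 rad and contact force between lock_nose and anything else below 4 N and contact force between the fingers and anything else below 0.5 N), for 0.3 s.
2. with the pedal down, the locked castor is pushed sideways so that the lock nose carries more than 8 N (about 3 N at the pad) (value of joint pedal above 0.25 rad and contact force between lock_nose and anything else above 8 N), for 0.3 s.
3. the pedal has been flicked back up (below 0.05 rad) (value of joint pedal below 0.05 rad), for 0.2 s.
At the end, for the whole second after the job is handed in: The pedal is up again (below 0.05 rad), the lock nose carries no load (under 1 N), the castor is still (under 0.1 rad/s) and free, the robot touches nothing, and the loose tools and parts lie within 30 mm of where they were (value of joint pedal below 0.05 rad and contact force between lock_nose and anything else below 1 N and angular speed of castor below 0.1 rad/s and distance of each of hammer, wrench, bench_block, punch, oil_bottle, parts_tray, spare_wheel, spare_nut from where it was at the start of the episode below 0.03 m).
It fails at once if the lock nose is forced: it carries more than 60 N (contact force between lock_nose and anything else above 60 N).
It fails at once if a loose tool or part is knocked away (more than 50 mm) (distance of any of hammer, wrench, bench_block, punch, oil_bottle, parts_tray, spare_wheel, spare_nut from where it was at the start of the episode above 0.05 m).
It also fails if it takes over 72 s, if anything falls off the work surface, if the arm or the gripper's body presses on something with over 40 N, if the wrist force passes 120 N, or if a joint passes its speed limit or range.

### The arm

A 6-joint arm with a two-finger parallel gripper is mounted at the origin on the work surface. World frame = base frame: x ahead of the robot, y to its left, z up, the work surface at z = 0. Lengths are in mm, angles in degrees, forces in N, time in s.
With the tool pointing down it reaches from about 300 to 850 mm from the base axis. Payload 4.2 kg.
Tool frame: the origin (TCP) lies between the finger pads; the fingertips stand 8 mm ahead of it and the grasp point (between the pads) lies 11 mm behind it; x points along the fingers, y is the direction in which the jaws open and shut, and the axes are right-handed (so a half turn about x gives the same grasp; the last joint's range is limited). The gripper opens to 91 mm and grips with 3 to 60 N. Pads are 32 mm wide; open, the fingers measure 118 mm over their backs; the gripper's body (76 mm by 178 mm) begins 60 mm behind the grasp point.
Start: joints at [74.255, 18.312, 89.639, -0, 72.044, -1.146], TCP at [144.931, 556.451, 221.976] pointing down, gripper open.
Joint ranges: [-177.97, 177.97], [-48.28, 115.42], [12.27, 149.76], [-77.06, 257.06], [2.81, 150.46], [-146.56, 146.56]. Speed limits (degrees/s): [147.25, 147.25, 180, 180, 180, 180].

### API

Orientations are given as [roll, pitch, yaw] about the fixed x, y, z axes, in that order (R = Rz(yaw) Ry(pitch) Rx(roll)).
In Python, from workcell import env gives the robot as it stands.
- The arm moves only by the tool arm_command, never from a script. Its arguments are lists of equal length, an entry for each row: "slide": the shift along the tool's x, y, z in cm, a list of three; "turn": the turn, a rotation vector about the tool's x, y, z in rad, a list of three; "grip": the closure in counts, from 0 (fully open) to 255 (shut). A call has 1 to 20 rows; each row is the pose to reach, as a shift and turn from the pose commanded when the call began, along the tool's axes at that moment; what a row does not reach only later rows make up. A row lasts 1/12 s, in which the tool goes at most 41.7 mm and 7.16 degrees, less where a joint would pass 70% of its speed; a pose out of reach is approached as far as the arm can. A call with a gripper value outside its range is refused whole. The fingers move at their own pace and stop on an object; "newtons" is the grip in N (left out, the last holds). Time passes only in rows, so rows that repeat a pose let the fingers close. It gives the time, the measured TCP pose, the force and the opening at its end, in the units of the state.
- env.state(): the state, without advancing time (a new reading comes with each control period).
- env.grab_frame(name): name is "scene" or "top" or "wrist"; returns (picture, depth): 480x640x3 uint8, red, green, blue; 480x640 float32, mm along the optical axis (not along the pixel's ray), 0 where there is no reading.
- env.calibration(name): a dict with "K" (3x3 intrinsics, pixels), "k1" (the pictures are not rectified: a ray, as slopes to the right and down, at radius r is drawn at 1 + k1 r^2 times it, then the intrinsics apply), "camera_from_world" (4x4, takes a point from world to camera coordinates); the wrist camera has in their place "T_tool_cam" (4x4, takes a point from camera to tool coordinates, whose origin is the TCP and whose axes are the tool frame's). Camera axes: x right, y up, looking along -z (the intrinsics and any distortion apply to the point x, -y, -z); pixel columns grow to the right and rows downward; lengths in mm; the calibration is good to about 2 mm. A picture is of the moment at which its call begins: read the wrist's pose just before it. calibration takes no time and is no camera call.
- env.job_done(): hands the job in, once; it reports no verdict.
Trained networks look in the newest picture that a camera, given by its name, has taken for a name from the list of things; names that differ only in an ending like _2 or _b are one class to them, and where a whole thing is asked for, a point or a joint stands for the part that bears it (a point fixed in the world has none). Each returns a list of dicts, best first, with "p" (0 to 1); they miss things now and then, are a little off and sometimes report something else, mostly with a low value. They report only what shows in the picture. A call takes as long as a camera call.
- env.search_frame(camera, label): "point" ([x, y, z] in mm, in world coordinates, good to about 4 mm: the middle of the surface that is visible of it).
The state is a dict: "time_s": time; "qpos": joint angles; "qvel": joint speeds; "effort": joint torques, N m; "ee_pos": TCP position; "ee_rot": TCP orientation; "force": force on the tool from outside, world axes, zero at the start; "torque": the same for the moment, N m; "gripper_width": finger opening in mm.
Only numpy, scipy, OpenCV 4.12 (cv2) and the standard library are available. Lean on these libraries where they do the work, as an engineer would, in place of code of your own. Each camera call takes 0.05 s, during which the arm holds its last target.

## Working session

There is one attempt and no reset: what is moved stays moved. The work goes in short steps, Python scripts to look and compute and a tool call to move; the robot and the scene stay as the last step left them, time stands still between calls to the robot, and variables do not carry over. Pictures are saved under pics/ and viewed, and the job is handed in when it is done.

Besides the shell and the picture viewer there is one more tool, called after ">>>" as a command line: name --argument value ..., lists and objects as JSON in quotes. arm_command: Moves the arm, as the interface text tells. Its arguments: {"type":"object","properties":{"slide":{"type":"array","items":{"type":"array","items":{"type":"number"}}},"turn":{"type":"array","items":{"type":"array","items":{"type":"number"}}},"grip":{"type":"array","items":{"type":"number"}},"newtons":{"type":"number"}},"required":["slide","turn","grip"]}

```bash
ls; mkdir -p pics; cat > h.py <<'E'
from workcell import env
import numpy as np, cv2
from scipy.spatial.transform import Rotation as R
def save(n,img): cv2.imwrite('pics/'+n+'.png',img[:,:,::-1])
E
python3 - <<'E'
from h import *
print(env.state())
for c in ['scene','top','wrist']:
    p,d=env.grab_frame(c); save(c+'0',p)
    cal=env.calibration(c); print(c,{k:np.round(v,3).tolist() for k,v in cal.items()})
    for l in ['pedal_pad','castor','trolley_frame','wrench','pedal_toe']:
        print(l,[(np.round(x['point']).tolist(),round(x['p'],2)) for x in env.search_frame(c,l)[:3]])
E
```

```text
pics
{'time_s': 0.0, 'qpos': array([ 7.42539928e+01,  1.83529268e+01,  8.97078401e+01, -1.76929135e-03,
        7.20432544e+01, -1.14530104e+00]), 'qvel': array([-0.03733845,  0.03945249,  0.11110287, -0.07147488, -0.01786665,
       -0.12482541]), 'effort': array([ 1.69817686e-03, -4.12461770e+01, -2.31981236e+01,  7.30171893e-02,
        4.55566426e-02, -1.50653468e-04]), 'ee_pos': array([144.81383805, 555.94970683, 221.09766443]), 'ee_rot': array([ -90.21885831,   89.89596512, -104.8190175 ]), 'force': array([ 0.32933989,  0.40203248, -0.71933986]), 'torque': array([-0.01474265, -0.03369115, -0.00241104]), 'gripper_width': 91.21671805272985}
scene {'K': [[528.17, 0.0, 321.639], [0.0, 528.17, 243.109], [0.0, 0.0, 1.0]], 'k1': -0.058, 'camera_from_world': [[0.333, 0.943, 0.006, -177.859], [-0.743, 0.259, 0.617, 330.405], [0.58, -0.21, 0.787, -1544.7], [0.0, 0.0, 0.0, 1.0]]}
pedal_pad [([511.0, -201.0, 115.0], 0.98)]
castor [([520.0, -206.0, 113.0], 0.76)]
trolley_frame [([837.0, 32.0, 170.0], 0.79)]
wrench [([418.0, 14.0, 6.0], 0.84)]
pedal_toe [([506.0, -203.0, 111.0], 0.61)]
top {'K': [[526.401, 0.0, 317.492], [0.0, 526.401, 240.762], [0.0, 0.0, 1.0]], 'k1': -0.11, 'camera_from_world': [[0.017, -1.0, -0.005, 12.941], [0.994, 0.017, 0.11, -520.523], [-0.11, -0.007, 0.994, -1268.435], [0.0, 0.0, 0.0, 1.0]]}
pedal_pad [([511.0, -204.0, 114.0], 0.64)]
castor [([531.0, -196.0, 115.0], 0.75)]
trolley_frame [([807.0, -20.0, 167.0], 0.96), ([514.0, -196.0, 114.0], 0.23)]
wrench [([440.0, 0.0, 7.0], 0.91), ([534.0, -196.0, 112.0], 0.51)]
pedal_toe [([515.0, -200.0, 114.0], 0.82)]
wrist {'K': [[404.528, 0.0, 317.385], [0.0, 404.528, 241.333], [0.0, 0.0, 1.0]], 'k1': -0.087, 'T_tool_cam': [[0.001, 0.289, -0.957, -161.748], [1.0, -0.0, 0.001, 0.253], [0.0, -0.957, -0.289, -81.509], [0.0, 0.0, 0.0, 1.0]]}
pedal_pad []
castor []
trolley_frame []
wrench []
pedal_toe []
```

View pics/scene0.png

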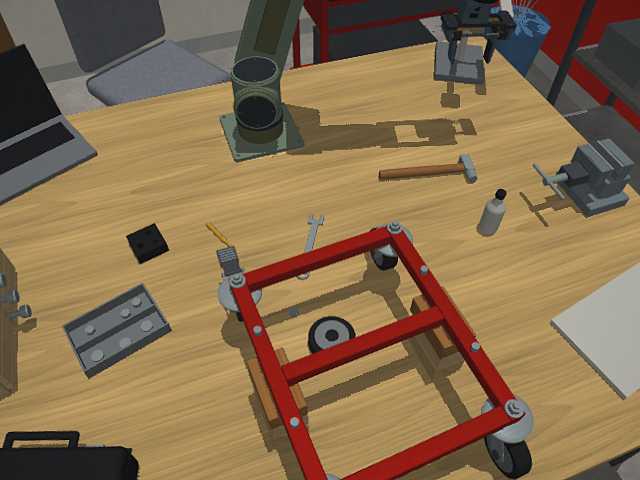

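View pics/top0.png

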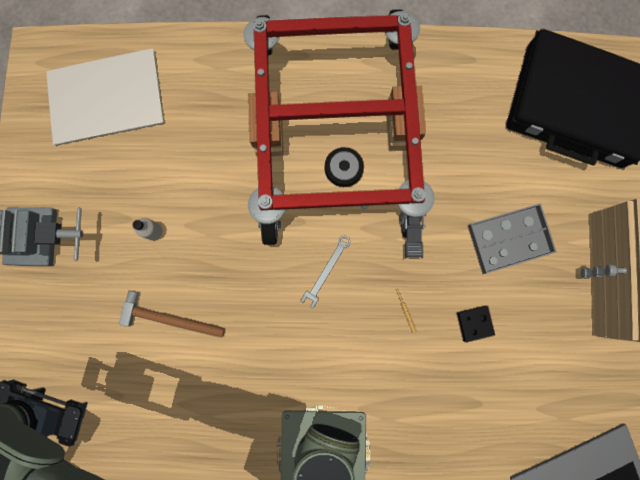

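The scene view shows the pedal at about (229,260) below the stem nut at (238,280). The top view shows the pedal at (413,247) and the stem nut at (419,196). I'll zoom in and measure both.

```bash
cat >> h.py <<'E'
def unproj(c,u,v,z=None,d=None):
    cal=env.calibration(c);K=np.array(cal['K'])
    p=cv2.undistortPoints(np.array([[[u,v]]],float),K,np.array([cal['k1'],0,0,0,0]))[0,0]
    T=np.linalg.inv(np.array(cal['camera_from_world']))
    ray=np.array([p[0],-p[1],-1.0]); o=T[:3,3]; r=T[:3,:3]@ray
    if d is None: d=(z-o[2])/r[2]
    return o+d*r
E
python3 - <<'E'
from h import *
p=cv2.imread('pics/top0.png')[160:280,370:470]; cv2.imwrite('pics/topz.png',cv2.resize(p,None,fx=5,fy=5,interpolation=cv2.INTER_CUBIC))
p=cv2.imread('pics/scene0.png')[220:330,190:290]; cv2.imwrite('pics/scz.png',cv2.resize(p,None,fx=5,fy=5,interpolation=cv2.INTER_CUBIC))
print(unproj('top',419,196,190),unproj('scene',238,280,190),unproj('top',265,202,190),unproj('scene',394.5,228,190))
E
```

```text
[ 604.51939942 -199.37466002  190.        ] [ 625.9710405 -200.4486013  190.       ] [585.40927419 136.5527261  190.        ] [606.65180796 129.73183123 190.        ]
```

View pics/topz.png

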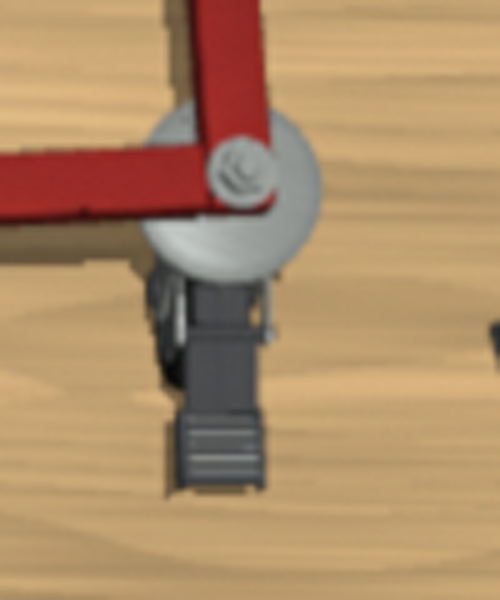

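View pics/scz.png

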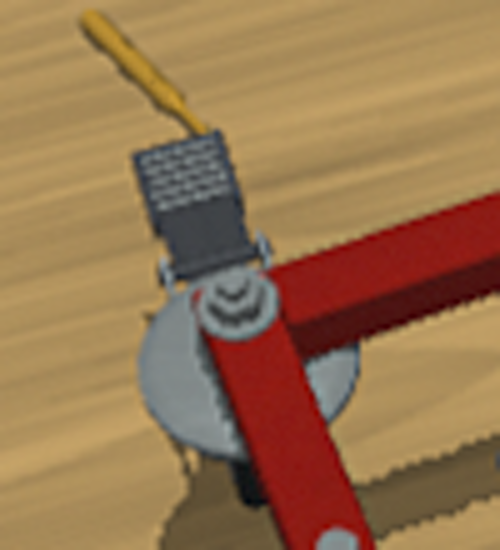

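```bash
python3 - <<'E'
from h import *
pt,dt=env.grab_frame('top'); ps,ds=env.grab_frame('scene')
for c,d,u,v in [('top',dt,418,194.4),('top',dt,265,202),('top',dt,414,250),('top',dt,415,256),('top',dt,414,236),('scene',ds,237.4,279.4),('scene',ds,394.5,228),('scene',ds,228,255),('scene',ds,340,300),('top',dt,360,250)]:
    dd=np.median(d[int(v)-1:int(v)+2,int(u)-1:int(u)+2]); print(c,u,v,dd,unproj(c,u,v,d=dd).round(1))
# pad cloud
for c,d,(u0,u1,v0,v1) in [('top',dt,(395,435,225,262)),('scene',ds,(212,245,240,275))]:
    P=np.array([unproj(c,u,v,d=d[v,u]) for v in range(v0,v1) for u in range(u0,u1) if d[v,u]>0])
    P=P[(P[:,2]>100)&(P[:,2]<122)]
    q=P[P[:,0]<P[:,0].min()+36]
    print(c,len(P),P.min(0).round(),P.max(0).round(),q.mean(0).round(1))
    for x in range(490,580,8):
        s=P[(P[:,0]>=x)&(P[:,0]<x+8)]
        if len(s): print(x,len(s),s[:,1].min().round(),s[:,1].max().round(),s[:,2].mean().round(1))
E
```

```text
top 418 194.4 1149.5475 [ 608.9 -198.   185.6]
top 265 202 1148.4875 [586.1 136.9 186.5]
top 414 250 1211.2164 [ 493.4 -202.   110.8]
top 415 256 1207.8553 [ 479.4 -203.9  112.6]
top 414 236 1211.8873 [ 525.7 -201.5  113.7]
scene 237.4 279.4 997.70135 [ 620.1 -200.9  184.1]
scene 394.5 228 1082.7102 [599.8 134.  180.5]
scene 228 255 1126.1858 [ 499.9 -201.   109.5]
scene 340 300 1189.1464 [620.2  13.2  -2.1]
top 360 250 1323.5559 [ 5.019e+02 -8.530e+01 -5.000e-01]
top 530 [ 478. -224.  101.] [ 551. -178.  122.] [ 495.5 -201.7  112. ]
490 65 -223.0 -182.0 112.6
498 62 -223.0 -182.0 110.1
506 58 -221.0 -182.0 110.3
514 56 -218.0 -185.0 111.4
522 49 -218.0 -185.0 113.4
530 54 -218.0 -185.0 114.8
538 61 -221.0 -178.0 117.1
546 32 -224.0 -178.0 118.1
scene 518 [ 480. -226.  101.] [ 563. -179.  122.] [ 498.5 -204.3  110.2]
490 61 -224.0 -184.0 110.5
498 69 -224.0 -184.0 109.8
506 57 -224.0 -184.0 108.5
514 45 -223.0 -185.0 109.4
522 45 -221.0 -187.0 111.1
530 42 -221.0 -187.0 112.6
538 45 -219.0 -187.0 114.8
546 57 -226.0 -179.0 117.5
554 27 -217.0 -182.0 117.1
562 1 -183.0 -183.0 119.5
```

```bash
cat >> h.py <<'E'
def pose():
    s=env.state(); return np.array(s['ee_pos']),R.from_euler('xyz',s['ee_rot'],degrees=True).as_matrix(),s
def down(yaw):  # tool x down; tool y at angle yaw+90 in the world
    a=np.radians(yaw); y=np.array([-np.sin(a),np.cos(a),0]); x=np.array([0,0,-1.]); return np.c_[x,y,np.cross(x,y)]
def delta(p1,R1,p0=None,R0=None):
    p,r,_=pose()
    if p0 is not None: p=p0
    if R0 is not None: r=R0
    return (r.T@(np.array(p1)-p)/10).round(2), R.from_matrix(r.T@R1).as_rotvec().round(3)
E
python3 - <<'E'
from h import *
p,r,s=pose(); print(r.round(3))
for y in (2,182): print(y,delta([490,-203,220],down(y)), down(y).round(2).tolist())
E
```

```text
[[ 0.     0.252  0.968]
 [ 0.     0.968 -0.252]
 [-1.     0.     0.   ]]
2 (array([  0.19, -64.8 ,  52.53]), array([-0.29,  0.  , -0.  ])) [[0.0, -0.03, 1.0], [0.0, 1.0, 0.03], [-1.0, 0.0, 0.0]]
182 (array([  0.19, -64.8 ,  52.53]), array([ 2.852, -0.   , -0.   ])) [[0.0, 0.03, -1.0], [0.0, -1.0, -0.03], [-1.0, 0.0, -0.0]]
```

>>> arm_command --slide '[[-1,-3,2.5],[-2,-6,5],[-2,-10,8],[-2,-14,11],[-2,-18,14],[-2,-21,17],[-2,-24.5,20],[-2,-28,23],[-2,-32,26],[-2,-35.5,29],[-2,-39,32],[-2,-42.5,35],[-2,-46,38],[-2,-49.5,40.5],[-2,-53,43],[-2,-56.5,46],[-2,-60,49],[-2,-62.5,51],[-2,-64.8,52.5],[-2,-64.8,52.5]]' --turn '[[-0.015,0,0],[-0.03,0,0],[-0.045,0,0],[-0.06,0,0],[-0.075,0,0],[-0.09,0,0],[-0.105,0,0],[-0.12,0,0],[-0.135,0,0],[-0.15,0,0],[-0.165,0,0],[-0.18,0,0],[-0.195,0,0],[-0.21,0,0],[-0.225,0,0],[-0.24,0,0],[-0.255,0,0],[-0.27,0,0],[-0.29,0,0],[-0.29,0,0]]' --grip '[0,0,0,0,0,0,0,0,0,0,0,0,0,0,0,0,0,0,0,0]'

```text
time_s: 2.67
ee_pos: [487.7, -199.5, 242.0]
ee_rot: [13.6, 90.0, 15.6]
force: [0.7, 0.3, 0.8]
gripper_width: 91.3
```

```bash
cat >> h.py <<'E'
def wproj(P,p,r):
    cal=env.calibration('wrist');K=np.array(cal['K']);T=np.array(cal['T_tool_cam'])
    t=r.T@(np.array(P,float)-p); c=np.linalg.inv(T)@np.r_[t,1]; a=c[0]/-c[2];b=-c[1]/-c[2]; f=1+cal['k1']*(a*a+b*b)
    return K[0,0]*a*f+K[0,2],K[1,1]*b*f+K[1,2]
def wunproj(u,v,p,r,d=None,z=None):
    cal=env.calibration('wrist');K=np.array(cal['K']);T=np.array(cal['T_tool_cam'])
    q=cv2.undistortPoints(np.array([[[u,v]]],float),K,np.array([cal['k1'],0,0,0,0]))[0,0]
    o=r@T[:3,3]+p; ray=r@T[:3,:3]@np.array([q[0],-q[1],-1])
    if d is None: d=(z-o[2])/ray[2]
    return o+d*ray
E
python3 - <<'E'
from h import *
p,r,s=pose(); print(p,s['qpos'].round(1))
im,d=env.grab_frame('wrist'); save('w1',im); np.save('w1d.npy',d)
for l in ['pedal_pad','pedal_toe']: print(l,[(np.round(x['point'],1).tolist(),round(x['p'],2)) for x in env.search_frame('wrist',l)[:2]])
P=np.array([wunproj(u,v,p,r,d=d[v,u]) for v in range(0,480,2) for u in range(200,450,2) if d[v,u]>0])
P=P[(P[:,2]>88)&(P[:,2]<124)&(abs(P[:,1]+200)<35)&(P[:,0]>460)&(P[:,0]<580)]
for x in range(464,560,6):
    q=P[(P[:,0]>=x)&(P[:,0]<x+6)]
    if len(q): print(x,len(q),q[:,1].min().round(1),q[:,1].max().round(1),np.median(q[:,2]).round(1))
E
```

```text
[ 487.66242699 -199.49260785  241.99996263] [ -23.5   13.2   93.9    0.    72.9 -115.5]
pedal_pad [([514.1, -205.4, 112.2], 0.65)]
pedal_toe [([515.8, -201.0, 113.9], 0.92)]Traceback (most recent call last):
  File "<stdin>", line 5, in <module>
  File "h.py", line 26, in wunproj
    cal=env.calibration('wrist');K=np.array(cal['K']);T=np.array(cal['T_tool_cam'])
ValueError: time passes only in moves, steps and waits
```

View pics/w1.png

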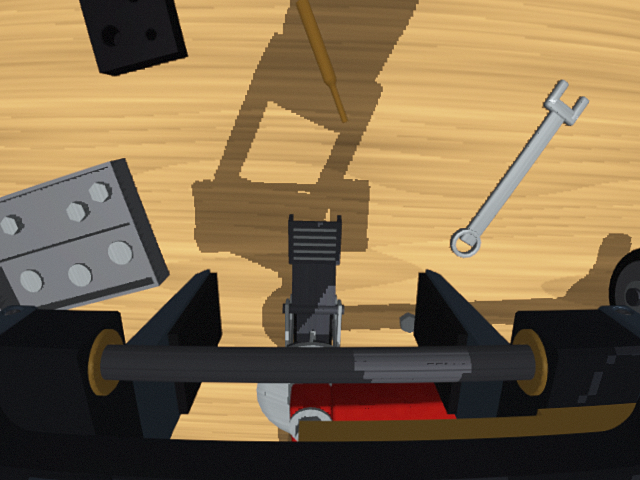

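The wrist view shows the pad at columns 290–341 and rows 217–262, with the toe towards the top of the picture. It is nearly centred between the fingers. Next I'll compute its position from this saved frame.

```bash
sed -i "s/env.calibration(/calib(/g" h.py; sed -i '3a import functools\n@functools.lru_cache(None)\ndef calib(c): return env.calibration(c)' h.py
python3 - <<'E'
from h import *
p,r,s=pose(); d=np.load('w1d.npy')
P=np.array([wunproj(u,v,p,r,d=d[v,u]) for v in range(180,345,1) for u in range(270,360,2) if d[v,u]>0])
P=P[(P[:,2]>85)&(P[:,2]<130)]
for x in range(450,570,6):
    q=P[(P[:,0]>=x)&(P[:,0]<x+6)]
    if len(q): print(x,len(q),q[:,1].min().round(1),q[:,1].max().round(1),np.median(q[:,2]).round(1))
for uv in [(290,217),(341,217),(289,262),(342,262)]: print(uv,wunproj(*uv,p,r,z=112).round(1))
E
```

```text
474 103 -221.9 -182.6 111.5
480 206 -221.7 -182.9 112.3
486 194 -221.8 -182.6 111.5
492 200 -221.8 -182.2 110.6
498 185 -221.8 -181.9 109.6
504 177 -220.2 -181.6 108.8
510 185 -220.2 -182.9 108.6
516 169 -218.5 -185.8 110.2
522 171 -218.4 -185.5 111.2
528 170 -218.2 -185.3 112.4
534 169 -218.1 -185.1 113.7
540 230 -224.0 -178.6 115.2
546 210 -223.9 -178.5 117.8
552 123 -222.1 -179.8 115.3
558 159 -222.1 -179.6 115.0
564 171 -222.0 -179.2 114.8
(290, 217) [ 475.9 -220.3  112. ]
(341, 217) [ 474.7 -182.7  112. ]
(289, 262) [ 511.2 -220.7  112. ]
(342, 262) [ 509.9 -180.2  112. ]
```

>>> arm_command --slide '[[3,-0.2,0.5],[6,-0.2,0.5],[9,-0.2,0.5],[12,-0.2,0.5],[13.8,-0.2,0.5],[13.8,-0.2,0.5],[13.8,-0.2,0.5],[13.8,-0.2,0.5],[13.8,-0.2,0.5],[13.8,-0.2,0.5]]' --turn '[[0,0,0],[0,0,0],[0,0,0],[0,0,0],[0,0,0],[0,0,0],[0,0,0],[0,0,0],[0,0,0],[0,0,0]]' --grip '[0,0,0,0,0,80,120,150,170,170]' --newtons 15

```text
time_s: 3.65
ee_pos: [493.3, -199.2, 105.6]
ee_rot: [-22.5, 89.8, -20.4]
force: [0.3, -0.9, 0.3]
gripper_width: 60.8
```

```bash
python3 - <<'E'
from h import *
p,r,s=pose(); print(p.round(1),r.round(3).tolist(),s['force'].round(2),s['gripper_width'])
im,d=env.grab_frame('wrist'); save('w2',im)
E
```

```text
[ 493.3 -199.2  105.6] [[0.003, -0.035, 0.999], [-0.001, 0.999, 0.035], [-1.0, -0.001, 0.003]] [ 0.27 -0.92  0.29] 60.769018019143324
```

View pics/w2.png

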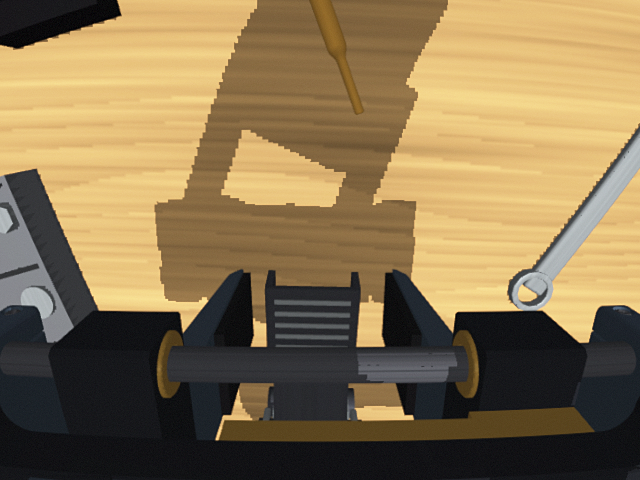

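The jaws straddle the pad (columns 266–358) with clearance on both sides. I'll close them.

>>> arm_command --slide '[[0,-0.1,0],[0,-0.1,0],[0,-0.1,0],[0,-0.1,0],[0,-0.1,0],[0,-0.1,0],[0,-0.1,0],[0,-0.1,0]]' --turn '[[0,0,0],[0,0,0],[0,0,0],[0,0,0],[0,0,0],[0,0,0],[0,0,0],[0,0,0]]' --grip '[180,200,200,200,200,200,200,200]' --newtons 15

```text
time_s: 4.37
ee_pos: [492.6, -200.5, 104.3]
ee_rot: [-47.3, 89.9, -45.3]
force: [-1.0, -2.3, 4.7]
gripper_width: 40.7
```

>>> arm_command --slide '[[0.1,0,0],[0.2,0,0],[0.3,0,0],[0.4,0,0],[0.4,0,0],[0.4,0,0]]' --turn '[[0,0,0],[0,0,0],[0,0,0],[0,0,0],[0,0,0],[0,0,0]]' --grip '[200,200,200,200,200,200]'

```text
time_s: 4.87
ee_pos: [493.3, -200.7, 101.0]
ee_rot: [-31.9, 89.8, -29.9]
force: [-2.2, -2.5, 7.5]
gripper_width: 40.4
```

>>> arm_command --slide '[[0.1,0,0],[0.2,0,0],[0.2,0,0],[0.2,0,0]]' --turn '[[0,0,0],[0,0,0],[0,0,0],[0,0,0]]' --grip '[200,200,200,200]'

```text
time_s: 5.2
ee_pos: [493.8, -200.8, 99.1]
ee_rot: [-27.3, 89.8, -25.3]
force: [-0.3, -2.6, 7.9]
gripper_width: 40.2
```

>>> arm_command --slide '[[0,-0.23,0],[0,-0.47,0.01],[0,-0.7,0.02],[0,-0.94,0.04]]' --turn '[[-0.02,0,0],[-0.04,0,0],[-0.06,0,0],[-0.08,0,0]]' --grip '[200,200,200,200]'

```text
time_s: 5.53
ee_pos: [494.2, -210.3, 99.0]
ee_rot: [-36.6, 89.8, -30.0]
force: [-1.6, -3.3, 7.0]
gripper_width: 40.1
```

>>> arm_command --slide '[[0.05,-0.23,0],[0.05,-0.47,0.01],[0.05,-0.7,0.02],[0.05,-0.94,0.04]]' --turn '[[-0.02,0,0],[-0.04,0,0],[-0.06,0,0],[-0.08,0,0]]' --grip '[200,200,200,200]'

```text
time_s: 5.87
ee_pos: [495.6, -219.7, 98.5]
ee_rot: [-44.7, 89.8, -33.4]
force: [-1.4, -2.5, 7.2]
gripper_width: 40.4
```

>>> arm_command --slide '[[0.05,-0.23,0],[0.05,-0.47,0.01],[0.05,-0.7,0.02],[0.05,-0.94,0.04]]' --turn '[[-0.02,0,0],[-0.04,0,0],[-0.06,0,0],[-0.08,0,0]]' --grip '[200,200,200,200]'

```text
time_s: 6.2
ee_pos: [497.7, -228.9, 98.0]
ee_rot: [-52.1, 89.8, -36.3]
force: [-1.7, -3.3, 7.2]
gripper_width: 40.2
```

```bash
cat > pad.py <<'E'
from h import *
import sys
p,r,s=pose(); print(s['time_s'],p.round(1),s['force'].round(1),s['gripper_width'])
im,d=env.grab_frame('wrist'); save(sys.argv[1],im)
T=np.array(calib('wrist')['T_tool_cam'])
P=np.array([r.T@(wunproj(u,v,p,r,d=d[v,u])-p) for v in range(240,345,1) for u in range(260,375,2) if d[v,u]>0])
W=P@r.T+p
for z in range(-24,26,4):
    q=W[(abs(P[:,1])<17)&(P[:,2]>=z)&(P[:,2]<z+4)&(W[:,2]>60)&(W[:,2]<125)]
    if len(q): print(z,len(q),np.median(q[:,2]).round(1))
E
python3 pad.py w3
```

```text
6.2 [ 497.7 -228.9   98. ] [-1.7 -3.3  7.2] 40.19794597638688
-16 370 106.2
-12 379 106.6
-8 335 106.4
-4 327 106.3
0 333 105.9
4 299 105.7
8 284 105.7
12 4 104.6
```

View pics/w3.png

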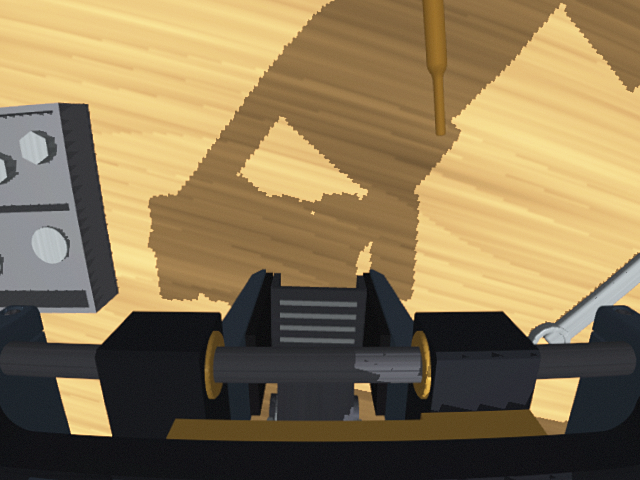

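>>> arm_command --slide '[[0.05,-0.23,0],[0.05,-0.47,0.01],[0.05,-0.7,0.02],[0.05,-0.94,0.04]]' --turn '[[-0.02,0,0],[-0.04,0,0],[-0.06,0,0],[-0.08,0,0]]' --grip '[200,200,200,200]'

```text
time_s: 6.58
ee_pos: [500.5, -237.8, 97.4]
ee_rot: [-60.0, 89.8, -39.6]
force: [-2.1, -3.2, 6.7]
gripper_width: 40.2
```

>>> arm_command --slide '[[0.05,-0.23,0],[0.05,-0.47,0.01],[0.05,-0.7,0.02],[0.05,-0.94,0.04]]' --turn '[[-0.02,0,0],[-0.04,0,0],[-0.06,0,0],[-0.08,0,0]]' --grip '[200,200,200,200]'

```text
time_s: 6.92
ee_pos: [504.1, -246.6, 96.8]
ee_rot: [-66.9, 89.8, -41.9]
force: [-3.1, -3.7, 6.9]
gripper_width: 40.2
```

```bash
python3 pad.py w4; python3 -c "
from h import *
print(pose()[2]['qpos'].round(1))"
```

```text
6.9167 [ 504.1 -246.6   96.8] [-3.1 -3.7  6.9] 40.167937925482526
-16 379 105.0
-12 382 105.4
-8 341 105.1
-4 319 105.3
0 351 105.0
4 313 104.8
8 266 104.8
12 3 103.3
[-2.720e+01  2.320e+01  1.018e+02 -1.000e-01  5.480e+01 -1.422e+02]
```

>>> arm_command --slide '[[0.05,0,0],[0.1,0,0],[0.15,0,0],[0.2,0,0],[0.2,0,0],[0.2,0,0]]' --turn '[[0,0,0],[0,0,0],[0,0,0],[0,0,0],[0,0,0],[0,0,0]]' --grip '[200,200,200,200,200,200]' --newtons 15

```text
time_s: 7.47
ee_pos: [504.7, -246.7, 95.4]
ee_rot: [-60.0, 89.7, -35.1]
force: [-0.7, -4.4, 8.4]
gripper_width: 40.1
```

```bash
python3 pad.py w5
```

```text
7.4667 [ 504.7 -246.7   95.4] [-0.7 -4.4  8.4] 40.07737579966116
-16 398 103.5
-12 383 104.0
-8 346 103.8
-4 321 104.1
0 345 103.8
4 334 103.6
8 249 103.7
```

>>> arm_command --slide '[[0.05,0,0],[0.1,0,0],[0.15,0,0],[0.2,0,0],[0.2,0,0],[0.2,0,0]]' --turn '[[0,0,0],[0,0,0],[0,0,0],[0,0,0],[0,0,0],[0,0,0]]' --grip '[200,200,200,200,200,200]' --newtons 15

```text
time_s: 8.02
ee_pos: [505.2, -246.8, 94.2]
ee_rot: [-56.6, 89.7, -31.6]
force: [-2.0, -3.3, 11.8]
gripper_width: 40.0
```

```bash
python3 pad.py w6
```

```text
8.0167 [ 505.2 -246.8   94.2] [-2.  -3.3 11.8] 40.010984801766995
-16 419 102.4
-12 378 103.0
-8 355 102.8
-4 333 103.1
0 331 103.1
4 348 102.8
8 220 103.1
```

>>> arm_command --slide '[[0.05,0,0],[0.1,0,0],[0.15,0,0],[0.2,0,0],[0.2,0,0],[0.2,0,0]]' --turn '[[0,0,0],[0,0,0],[0,0,0],[0,0,0],[0,0,0],[0,0,0]]' --grip '[200,200,200,200,200,200]'

```text
time_s: 8.57
ee_pos: [505.7, -247.0, 93.1]
ee_rot: [-54.7, 89.6, -29.8]
force: [-1.4, -2.9, 15.6]
gripper_width: 40.0
```

```bash
python3 pad.py w7
```

```text
8.5667 [ 505.7 -247.    93.1] [-1.4 -2.9 15.6] 40.03225628357016
-20 2 100.7
-16 439 101.5
-12 365 102.2
-8 383 101.9
-4 322 102.3
0 340 102.3
4 362 102.2
8 193 102.5
```

View pics/w7.png

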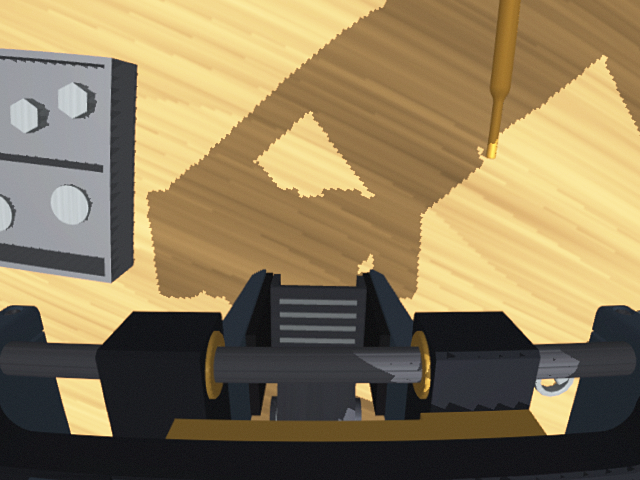

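>>> arm_command --slide '[[-0.1,0,0],[-0.2,0,0],[-0.2,0.23,0],[-0.2,0.47,0.01],[-0.2,0.7,0.02],[-0.2,0.94,0.04]]' --turn '[[0,0,0],[0,0,0],[0.02,0,0],[0.04,0,0],[0.06,0,0],[0.08,0,0]]' --grip '[200,200,200,200,200,200]'

```text
time_s: 9.12
ee_pos: [502.1, -238.9, 93.7]
ee_rot: [-58.1, 89.6, -37.7]
force: [1.6, -6.7, 7.9]
gripper_width: 40.0
```

>>> arm_command --slide '[[0.1,0.23,0],[0.1,0.47,0.01],[0.1,0.7,0.02],[0.1,0.94,0.04]]' --turn '[[0.02,0,0],[0.04,0,0],[0.06,0,0],[0.08,0,0]]' --grip '[200,200,200,200]'

```text
time_s: 9.45
ee_pos: [499.6, -229.5, 92.8]
ee_rot: [-44.1, 89.5, -28.4]
force: [1.6, -4.6, 7.8]
gripper_width: 40.1
```

>>> arm_command --slide '[[0.05,0.23,0],[0.05,0.47,0.01],[0.05,0.7,0.02],[0.05,0.94,0.04]]' --turn '[[0.02,0,0],[0.04,0,0],[0.06,0,0],[0.08,0,0]]' --grip '[200,200,200,200]'

```text
time_s: 9.78
ee_pos: [497.9, -220.1, 92.0]
ee_rot: [-34.2, 89.5, -23.2]
force: [1.5, -4.7, 6.0]
gripper_width: 39.8
```

```bash
python3 pad.py w8
```

```text
9.7833 [ 497.9 -220.1   92. ] [ 1.5 -4.7  6. ] 39.761260412604905
-20 2 100.3
-16 431 100.1
-12 372 100.9
-8 376 100.8
-4 344 101.1
0 345 101.3
4 356 101.3
8 195 101.6
```

```bash
python3 - <<'E'
from h import *
for c in ['scene','top']:
    p,d=env.grab_frame(c); 
    z=p[170:350,140:340] if c=='scene' else p[140:320,320:520]
    cv2.imwrite(f'pics/{c}9.png',cv2.resize(z,None,fx=3,fy=3,interpolation=cv2.INTER_CUBIC)[:,:,::-1])
E
```

```text
(no output)
```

View pics/scene9.png

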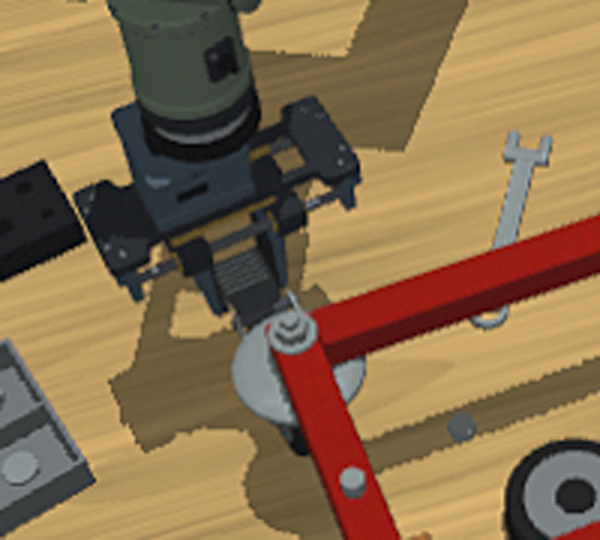

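View pics/top9.png

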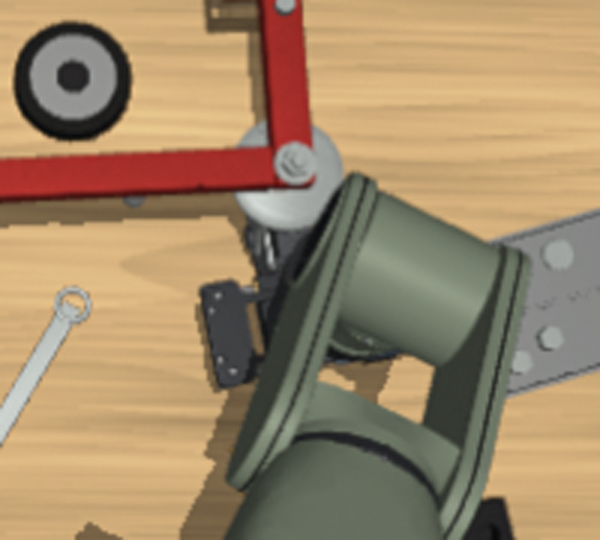

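The scene view shows the pad still pinched at about crop (245,270), and nothing else has been disturbed. I'll keep sweeping back under light pressure.

>>> arm_command --slide '[[0.1,0.23,0],[0.1,0.47,0.01],[0.1,0.7,0.02],[0.1,0.94,0.04]]' --turn '[[0.02,0,0],[0.04,0,0],[0.06,0,0],[0.08,0,0]]' --grip '[200,200,200,200]'

```text
time_s: 10.27
ee_pos: [497.0, -210.8, 91.0]
ee_rot: [-27.8, 89.5, -21.3]
force: [4.0, -5.1, 4.1]
gripper_width: 40.3
```

```bash
python3 pad.py w10
```

```text
10.2667 [ 497.  -210.8   91. ] [ 4.  -5.1  4.1] 40.29910035812194
-20 2 98.8
-16 425 98.9
-12 382 99.7
-8 378 99.6
-4 338 100.1
0 349 100.4
4 361 100.3
8 192 100.8
```

>>> arm_command --slide '[[0.1,0,0],[0.2,0,0],[0.3,0,0],[0.3,0,0],[0.3,0,0]]' --turn '[[0,0,0],[0,0,0],[0,0,0],[0,0,0],[0,0,0]]' --grip '[200,200,200,200,200]'

```text
time_s: 10.73
ee_pos: [498.0, -210.8, 88.1]
ee_rot: [-23.4, 89.3, -16.8]
force: [4.9, -1.9, 3.6]
gripper_width: 40.6
```

```bash
python3 pad.py w11
```

```text
10.7333 [ 498.  -210.8   88.1] [ 4.9 -1.9  3.6] 40.55799105495235
-20 2 95.4
-16 432 95.6
-12 374 96.5
-8 409 96.7
-4 335 97.4
0 366 97.8
4 376 98.2
8 155 98.6
```

View pics/w11.png

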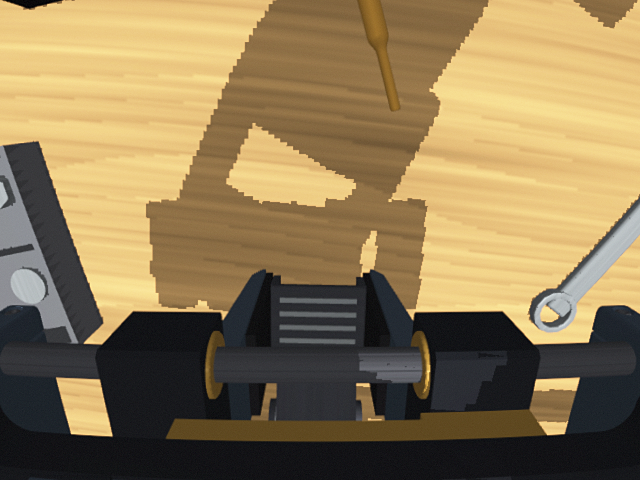

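>>> arm_command --slide '[[0.1,0,0],[0.2,0,0],[0.3,0,0],[0.3,0,0],[0.3,0,0]]' --turn '[[0,0,0],[0,0,0],[0,0,0],[0,0,0],[0,0,0]]' --grip '[200,200,200,200,200]'

```text
time_s: 11.2
ee_pos: [498.8, -211.0, 85.9]
ee_rot: [-23.0, 89.2, -16.4]
force: [5.9, -2.4, 7.2]
gripper_width: 40.2
```

```bash
python3 pad.py w12
```

```text
11.2 [ 498.8 -211.    85.9] [ 5.9 -2.4  7.2] 40.21413394763077
-20 3 93.1
-16 425 93.1
-12 387 94.2
-8 398 94.5
-4 349 95.3
0 367 95.8
4 392 96.2
8 138 96.9
```

The pad reads fully down, about 97 mm after correcting the bias, and the slope change is about 0.3 rad. I'll let go.

>>> arm_command --slide '[[0,0,0],[0,0,0],[0,0,0],[0,0,0],[0,0,0],[0,0,0],[0,0,0],[0,0,0],[0,0,0],[0,0,0]]' --turn '[[0,0,0],[0,0,0],[0,0,0],[0,0,0],[0,0,0],[0,0,0],[0,0,0],[0,0,0],[0,0,0],[0,0,0]]' --grip '[80,80,80,80,80,80,80,80,80,80]'

```text
time_s: 12.08
ee_pos: [493.3, -209.4, 83.4]
ee_rot: [66.1, 90.0, 72.7]
force: [-0.2, 0.1, -0.3]
gripper_width: 62.7
```

```bash
python3 pad.py w13
```

```text
12.0833 [ 493.3 -209.4   83.4] [-0.2  0.1 -0.3] 62.67102878883103
-12 317 92.9
-8 416 93.8
-4 351 94.4
0 376 95.1
4 405 95.7
8 48 95.8
```

View pics/w13.png

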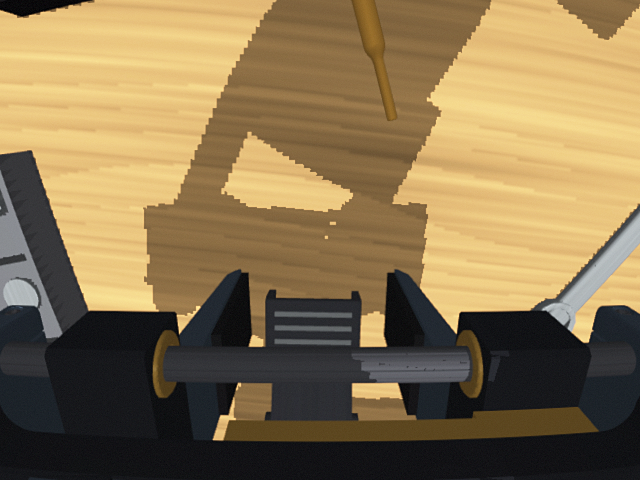

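The pedal stays down, with gaps on both sides (pad columns 266–360, fingers at 250 and 385), and the force is about 0. I'll wait a moment longer, then approach for the sideways push.

>>> arm_command --slide '[[0,0,0],[0,0,0],[0,0,0],[0,0,0],[0,0,0],[0,-0.3,0],[0,-0.6,0],[0,-0.9,0],[0,-1.2,0],[0,-1.4,0],[0,-1.4,0],[0,-1.4,0]]' --turn '[[0,0,0],[0,0,0],[0,0,0],[0,0,0],[0,0,0],[0,0,0],[0,0,0],[0,0,0],[0,0,0],[0,0,0],[0,0,0],[0,0,0]]' --grip '[80,80,80,80,80,80,80,80,80,80,80,80]'

```text
time_s: 13.13
ee_pos: [494.9, -223.5, 83.4]
ee_rot: [69.5, 90.0, 76.1]
force: [-1.6, 0.8, 0.1]
gripper_width: 62.5
```

>>> arm_command --slide '[[0,-0.2,0],[0,-0.4,0],[0,-0.5,0],[0,-0.5,0]]' --turn '[[0,0,0],[0,0,0],[0,0,0],[0,0,0]]' --grip '[80,80,80,80]' --newtons 40

```text
time_s: 13.47
ee_pos: [495.5, -228.5, 83.4]
ee_rot: [-4.7, 90.0, 1.9]
force: [-0.0, -0.1, 0.8]
gripper_width: 62.6
```

```bash
python3 pad.py w14
```

```text
13.4667 [ 495.5 -228.5   83.4] [-0.  -0.1  0.8] 62.64038333693821
-12 233 92.6
-8 331 93.7
-4 282 94.3
0 296 95.0
4 302 95.6
8 43 95.8
```

View pics/w14.png

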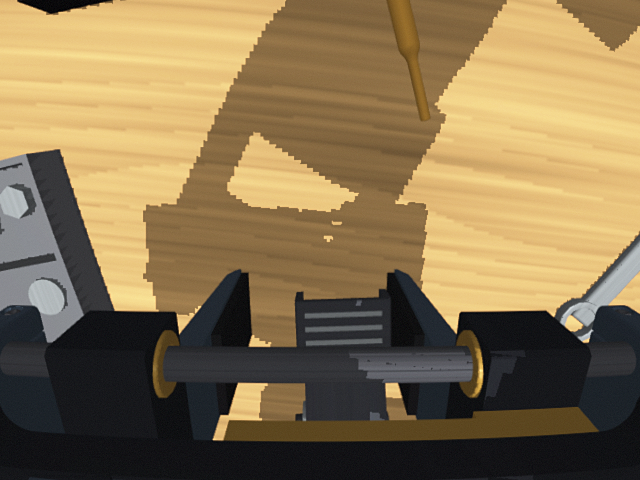

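The pad is now just touching the right-hand finger (columns 388–390), so I'll push further in small steps.

>>> arm_command --slide '[[0,-0.1,0],[0,-0.2,0],[0,-0.3,0],[0,-0.3,0]]' --turn '[[0,0,0],[0,0,0],[0,0,0],[0,0,0]]' --grip '[80,80,80,80]'

```text
time_s: 13.85
ee_pos: [495.8, -231.4, 83.4]
ee_rot: [-35.8, 90.0, -29.2]
force: [-0.4, -0.4, -0.5]
gripper_width: 62.8
```

>>> arm_command --slide '[[0,-0.1,0],[0,-0.2,0],[0,-0.3,0],[0,-0.3,0]]' --turn '[[0,0,0],[0,0,0],[0,0,0],[0,0,0]]' --grip '[80,80,80,80]'

```text
time_s: 14.18
ee_pos: [496.1, -234.3, 83.4]
ee_rot: [128.4, 90.0, 135.0]
force: [-1.1, 0.8, 0.6]
gripper_width: 62.8
```

```bash
python3 pad.py w15
```

```text
14.1833 [ 496.1 -234.3   83.4] [-1.1  0.8  0.6] 62.764894452164526
-12 152 92.7
-8 376 93.3
-4 291 94.3
0 307 94.9
4 303 95.3
8 51 95.9
```

View pics/w15.png

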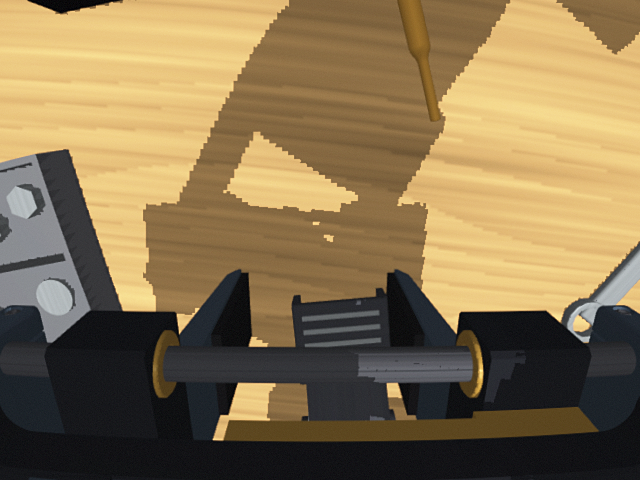

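>>> arm_command --slide '[[0,-0.1,0],[0,-0.2,0],[0,-0.3,0],[0,-0.3,0]]' --turn '[[0,0,0],[0,0,0],[0,0,0],[0,0,0]]' --grip '[80,80,80,80]'

```text
time_s: 14.57
ee_pos: [496.2, -236.8, 83.3]
ee_rot: [116.7, 89.9, 123.3]
force: [-1.7, 3.5, 1.4]
gripper_width: 62.8
```

Force is now building, at 3.5 N. I'll raise it to about 8 N and hold.

>>> arm_command --slide '[[0,-0.1,0],[0,-0.2,0],[0,-0.3,0],[0,-0.4,0],[0,-0.4,0]]' --turn '[[0,0,0],[0,0,0],[0,0,0],[0,0,0],[0,0,0]]' --grip '[80,80,80,80,80]'

```text
time_s: 14.98
ee_pos: [496.3, -239.9, 83.2]
ee_rot: [114.0, 89.8, 120.6]
force: [-2.2, 6.8, 2.3]
gripper_width: 62.2
```

>>> arm_command --slide '[[0,-0.1,0],[0,-0.15,0],[0,-0.15,0],[0,-0.15,0],[0,-0.15,0],[0,-0.15,0],[0,-0.15,0],[0,-0.15,0],[0,-0.15,0],[0,-0.15,0]]' --turn '[[0,0,0],[0,0,0],[0,0,0],[0,0,0],[0,0,0],[0,0,0],[0,0,0],[0,0,0],[0,0,0],[0,0,0]]' --grip '[80,80,80,80,80,80,80,80,80,80]'

```text
time_s: 15.82
ee_pos: [496.4, -240.8, 83.2]
ee_rot: [111.6, 89.8, 118.2]
force: [-0.6, 7.2, 2.9]
gripper_width: 62.4
```

```bash
python3 pad.py w16
```

```text
15.8167 [ 496.4 -240.8   83.2] [-0.6  7.2  2.9] 62.433504623825556
-12 49 92.2
-8 335 93.1
-4 332 94.0
0 314 94.5
4 295 95.2
8 65 95.2
```

>>> arm_command --slide '[[0,-0.1,0],[0,-0.1,0],[0,-0.1,0],[0,-0.1,0],[0,-0.1,0],[0,-0.1,0],[0,-0.1,0],[0,-0.1,0],[0,0.3,0],[0,0.7,0],[0,1.1,0],[0,1.6,0],[0,1.6,0],[0,1.6,0],[0,1.6,0]]' --turn '[[0,0,0],[0,0,0],[0,0,0],[0,0,0],[0,0,0],[0,0,0],[0,0,0],[0,0,0],[0,0,0],[0,0,0],[-0.05,0,0],[-0.1,0,0],[-0.1,0,0],[-0.1,0,0],[-0.1,0,0]]' --grip '[80,80,80,80,80,80,80,80,80,80,80,80,80,80,80]'

```text
time_s: 17.12
ee_pos: [495.8, -227.5, 83.6]
ee_rot: [-56.3, 89.9, -44.0]
force: [-0.6, 0.2, -0.8]
gripper_width: 62.7
```

```bash
python3 pad.py w17
```

```text
17.1167 [ 495.8 -227.5   83.6] [-0.6  0.2 -0.8] 62.66932876257561
-12 295 92.7
-8 411 93.7
-4 358 94.4
0 381 95.0
4 393 95.6
8 66 95.9
```

View pics/w17.png

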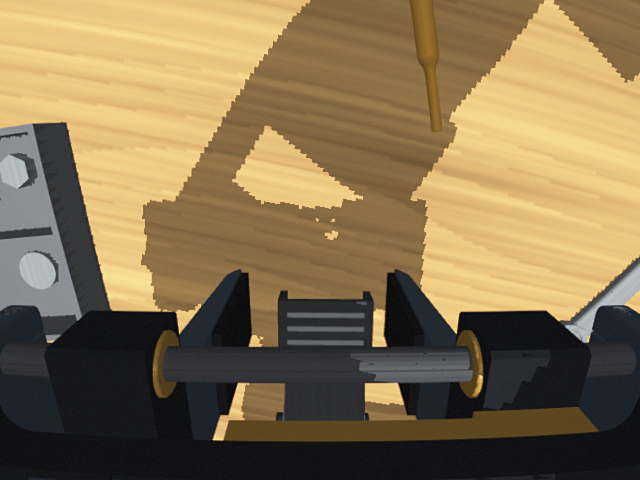

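>>> arm_command --slide '[[0,0,0],[0,0,0],[0,0,0],[0,0,0],[0,0,0],[0,0,0],[-0.2,0,0],[-0.4,0,0],[-0.6,0,0],[-0.8,0,0],[-1.0,0,0],[-1.2,0,0],[-1.4,0,0],[-1.5,0,0],[-1.5,0,0]]' --turn '[[0,0,0],[0,0,0],[0,0,0],[0,0,0],[0,0,0],[0,0,0],[0,0,0],[0,0,0],[0,0,0],[0,0,0],[0,0,0],[0,0,0],[0,0,0],[0,0,0],[0,0,0]]' --grip '[150,200,200,200,200,200,200,200,200,200,200,200,200,200,200]' --newtons 25

```text
time_s: 18.42
ee_pos: [491.7, -226.8, 98.1]
ee_rot: [162.8, 89.5, 175.2]
force: [-9.1, -0.3, -3.2]
gripper_width: 40.0
```

```bash
python3 pad.py w18
```

```text
18.4167 [ 491.7 -226.8   98.1] [-9.1 -0.3 -3.2] 39.98317332020769
-12 308 108.5
-8 369 109.0
-4 305 108.8
0 335 108.4
4 332 107.8
8 191 107.8
```

>>> arm_command --slide '[[-0.1,0,0],[-0.2,0,0],[-0.2,0,0],[-0.2,0,0],[-0.2,0,0],[-0.2,0,0],[-0.2,0,0],[-0.2,0,0]]' --turn '[[0,0,0],[0,0,0],[0,0,0],[0,0,0],[0,0,0],[0,0,0],[0,0,0],[0,0,0]]' --grip '[200,200,40,40,40,40,40,40]'

```text
time_s: 19.13
ee_pos: [495.9, -226.9, 100.8]
ee_rot: [-31.1, 89.9, -18.8]
force: [0.2, -0.1, -0.3]
gripper_width: 75.6
```

```bash
python3 pad.py w19
```

```text
19.1333 [ 495.9 -226.9  100.8] [ 0.2 -0.1 -0.3] 75.57314163991514
-20 1 99.7
-16 361 112.9
-12 369 113.2
-8 307 112.7
-4 324 112.3
0 346 111.4
4 274 110.8
8 205 110.5
```

View pics/w19.png

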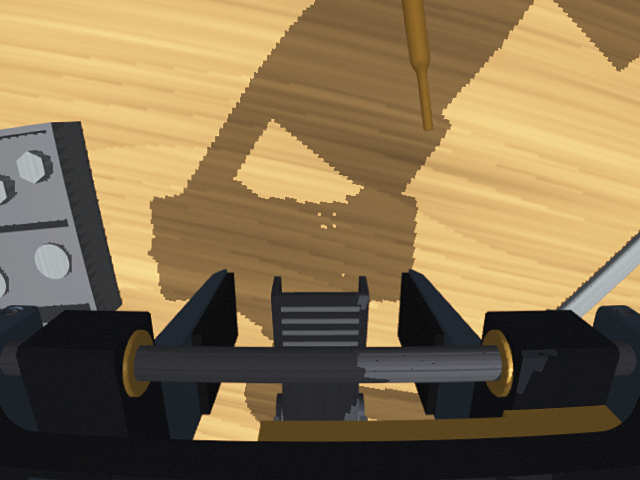

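The pedal has sprung up: the pad reads about 111.5 mm with its original slope, and it stands clear of both fingers. I'll retreat straight up.

>>> arm_command --slide '[[-1,0,0],[-3,0,0],[-5,0,0],[-8,0,0],[-11,0,0],[-14,0,0],[-14,0,0],[-14,0,0],[-14,0,0],[-14,0,0],[-14,0,0],[-14,0,0]]' --turn '[[0,0,0],[0,0,0],[0,0,0],[0,0,0],[0,0,0],[0,0,0],[0,0,0],[0,0,0],[0,0,0],[0,0,0],[0,0,0],[0,0,0]]' --grip '[40,40,40,40,40,40,40,40,40,40,40,40]'

```text
time_s: 20.18
ee_pos: [494.8, -226.6, 239.3]
ee_rot: [139.5, 89.9, 151.8]
force: [-0.2, -0.3, 0.4]
gripper_width: 76.9
```

```bash
python3 - <<'E'
from h import *
p,r,s=pose(); print(s['time_s'],p.round(1),s['force'].round(1),s['gripper_width'])
o=[]
for i in range(2):
    im,d=env.grab_frame('wrist'); o.append(im)
save('w20',im)
print('diff',np.abs(o[0].astype(int)-o[1]).mean())
P=np.array([r.T@(wunproj(u,v,p,r,d=d[v,u])-p) for v in range(180,300) for u in range(250,390,2) if d[v,u]>0]); W=P@r.T+p
for z in range(-28,28,6):
    q=W[(P[:,2]>=z)&(P[:,2]<z+6)&(W[:,2]>90)&(W[:,2]<125)]
    if len(q): print(z,len(q),np.median(q[:,2]).round(1),q[:,1].min().round(),q[:,1].max().round())
t,_=env.grab_frame('top'); save('top20',t)
E
```

```text
20.1833 [ 494.8 -226.6  239.3] [-0.2 -0.3  0.4] 76.93376020879148
diff 2.2434765625
-16 164 112.8 -249.0 -210.0
-10 200 112.7 -247.0 -208.0
-4 206 111.8 -246.0 -207.0
2 192 111.2 -245.0 -206.0
8 189 110.1 -244.0 -204.0
14 195 109.1 -243.0 -203.0
20 198 109.8 -240.0 -202.0
26 180 111.0 -237.0 -203.0
```

View pics/w20.png

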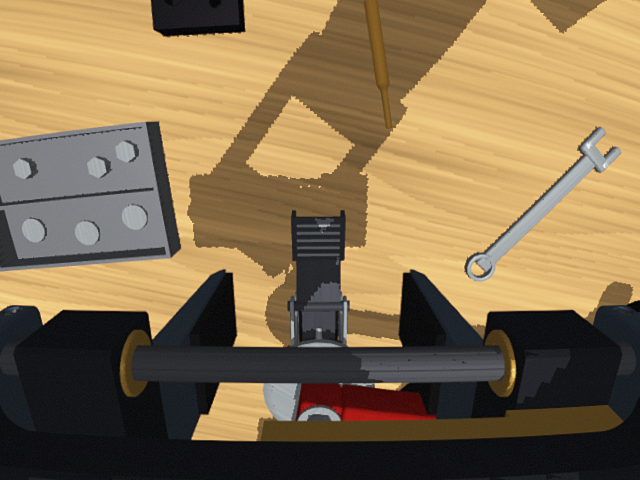

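View pics/top20.png

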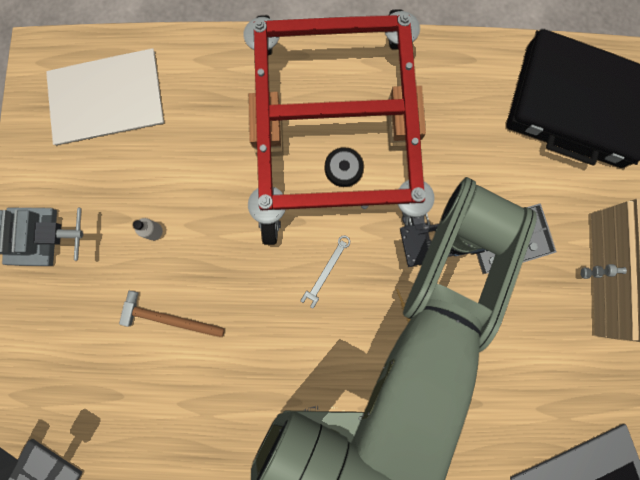

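The pedal is up and standing clear of the fingers, the tools lie where they were, and the wrist force is about 0. I'll hand the job in.

```bash
python3 - <<'E'
from workcell import env
print(env.job_done())
E
```

```text
the job is handed in; nothing more can be done
None
```

The job is done and handed in at about 20 s. The pedal locked, the castor held under the push, and the pedal is back up with the castor free. No verdict came back, so this rests on my own measurements.

- **Locking:** I pinched the pad, pressed lightly and swung the castor. The first swing, about 23 degrees one way, found no notch. The nose dropped in on the way back, and the pedal stayed down by itself with both fingers clear and about 0 N at the wrist. I never measured the pedal angle directly. The change in the pad's slope puts it at about 0.28–0.29 rad, just above the required 0.27.
- **Press force:** pressing between notches briefly reached 15.6 N at the wrist, above the light 5–10 N. By the task's formula that loads the nose with about 25 N, well under the 60 N limit.
- **Push test:** I pushed the pad sideways at about 7–8 N for more than a second. The last reading was 7.2 N, slightly under the 8 N asked for. The castor took up its play, about 12 mm at the pad against the 9 mm I expected, and then resisted firmly.
- **Release:** I lifted the pedal by the pinch and it sprang fully up. The pad height of about 111.5 mm and its slope match the start.
- **Final state:** the arm is raised clear of everything. The castor is left about 13 degrees from where it started. I did not measure whether it was still swinging, though the last pictures show no visible movement. The tools and parts in view lie where they were. I checked those by eye; the arm partly hid the parts tray, and the spare nut was not checked in the last pictures.

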